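Push a painted figure stand up out of its masking ring and set it to dry

ROBOT

A 6-joint arm with a two-finger parallel gripper is mounted at the origin on the work surface. World frame = base frame: x ahead of the robot, y to its left, z up, the work surface at z = 0. Lengths are in m, angles in degrees, forces in N, time in s.
With the tool pointing down it reaches from about 0.4 to 0.825 m from the base axis. Payload 7 kg.
Tool frame: the origin (TCP) lies on the centre line of the jaws, within the pads' length; the fingertips stand 19 mm ahead of it and the grasp point (between the pads) is the TCP; z points along the fingers, y is the line along which they close (so a half turn about z gives the same grasp; the last joint's range is limited). The gripper opens to 88 mm and grips with 3 to 60 N. Pads are 19 mm wide; open, the fingers measure 130 mm over their backs; the gripper's body (78 mm by 193 mm) begins 47 mm behind the grasp point.
Start: joints at [-50.816, 20.546, 0.682, 0, -70.136, -16.507], TCP at [0.26, -0.623, 0.246] pointing down, gripper open.
Joint ranges: [-176.03, 176.03], [-82.01, 121.73], [-58.28, 71.71], [-173.87, 95.51], [-174.79, -0.11], [-173.66, 173.66]. Speed limits (degrees/s): [136.94, 136.94, 172.46, 180, 180, 180].

INTERFACE

Orientations are given as [roll, pitch, yaw] about the fixed x, y, z axes, in that order (R = Rz(yaw) Ry(pitch) Rx(roll)).
In Python, from plant import get_state, capture, close_job gives the robot as it stands.
- The arm moves only by the tool apply_moves, never from a script. Its argument "targets" is a list of rows, each a list of 7 numbers: the opening, from 0 (shut) to 1 (fully open), then the shift along the tool's x, y, z normalised to -1 to 1, where 1 is 1000 mm, then the turn, a rotation vector about the tool's x, y, z normalised to -1 to 1, where 1 is 90 degrees. In form: [[claw, tx, ty, tz, ax, ay, az], ...]. A call has 1 to 20 rows; each row shifts and turns the commanded pose from where the row before left it, along the tool's axes as they then stand; what a row does not reach is not made up. A row lasts 1/12 s, in which the tool goes at most 41.7 mm and 7.16 degrees, less where a joint would pass 70% of its speed; a pose out of reach is approached as far as the arm can. A call with a number of a shift or a turn outside -1 to 1 is refused whole. A call with a gripper value outside its range is refused whole. The fingers move at their own pace and stop on an object; "newtons" is the grip in N (left out, the last holds). Time passes only in rows, so rows that do not move let the fingers close. It gives the time, the measured TCP pose, the force, the opening and the grip force at its end, in the units of the state.
- get_state(): the state, without advancing time (a new reading comes with each control period).
- capture(name): name is "scene" or "top" or "wrist"; returns a dict with "frame" (400x640x3 uint8, red, green, blue), "range_z" (400x640 float32, m along the optical axis (not along the pixel's ray), 0 where there is no reading), "camera_matrix" (3x3 intrinsics, pixels), "T" (4x4, takes a point from camera to world coordinates). Camera axes: x right, y down, z forward; pixel columns grow to the right and rows downward; lengths in m; the calibration is good to about 2 mm. A picture is of the moment at which its call begins.
- close_job(): hands the job in; it is judged then, once.
The state is a dict: "time_s": time; "joints": joint angles; "qd": joint speeds; "joint_torque": joint torques, N m; "tcp_pos": TCP position; "eef_rot": TCP orientation; "contact_force": force on the tool from outside, world axes, zero at the start; "moment": the same for the moment, N m; "gripper_width": finger opening in m; "gripper_force": force on a finger pad.
Only numpy, scipy, OpenCV 4.12 (cv2) and the standard library are available. Lean on these libraries where they do the work, as an engineer would, in place of code of your own. Each camera call takes 0.05 s, during which the arm holds its last target. There are 200 camera calls.

TASK

The red figure stand lies loose and sunk in its metal masking ring. Set that ring, level, down over the push-up post until the ring rests on the post's foot and the stand is left lying on top of the post; then take the stand from above by its edge and set it gently, same face up, in the middle of the white tile. Leave the empty ring lying around the post.

Things in the scene. Friction and masses are not known exactly. Their poses are not given: they have to be found in the camera images.
- red_ring: Aluminium masking ring that holds the red stand (two like rings near it hold a yellow and a blue stand): 64 mm outside diameter, 18 mm high, bore 58 mm, with an inward ledge 4 mm thick at the bottom that leaves a 44 mm hole right through. Loose, about 60 g, starting flat on the table. Take it across its outside, the fingers either side. Origin: centre of its underside; z up along its axis; its yaw does not matter.
- red_stand: The red stand: a plain rigid disc, 52 mm diameter, 10 mm thick, about 35 g, with two flat grey foot marks on its upper face. It lies loose on the ring's ledge, its top 4 mm below the ring's rim, so that it cannot be gripped there; the post passes through the hole and lifts it. Origin: centre of its underside; z up out of its upper face.
- post: Push-up post, fixed: a round dark steel foot, 110 mm diameter and 6 mm thick, on the table, with a white upright post of 25 mm diameter at its centre, flat top 51 mm above the table. With the ring resting on the foot (its underside 6 mm above the table, its rim at 24 mm) the stand lies on the post's top, its underside at 51 mm and upper face at 61 mm. Origin: centre of the foot's underside, on the table; z up.
- tile: White ceramic drying tile, fixed flat on the table: 120 x 120 mm, 8 mm thick, so its top is 8 mm above the table. Origin: centre of its underside; z up; x and y along its sides.
There are look-alikes about, which are no part of the job. There is more than one size of the tile; the job needs the larger.

How it is judged:
By the outcome, as a careful person would: the job done as asked, in the order asked, and still so for the second after the job is handed in, with the robot touching nothing.
It also fails if it takes over 48 s, if anything falls off the work surface, if the arm or the gripper's body presses on something with over 40 N, if the wrist force passes 120 N, or if a joint passes its speed limit or range.

## Working session

There is one attempt and no reset: what is moved stays moved. The work goes in short steps, Python scripts to look and compute and a tool call to move; the robot and the scene stay as the last step left them, time stands still between calls to the robot, and variables do not carry over. Pictures are saved under pics/ and viewed, at most 10 in all, crops included, and the job is handed in when it is done.

Besides the shell and the picture viewer there is one more tool, called after "Call:" by a JSON object that holds its "op" and its "data". apply_moves: Moves the arm, as the interface text tells. Scaled input: -1 to 1 covers 1000 mm each way for a shift and 90 degrees each way for a turn. Its arguments: {"type":"object","properties":{"targets":{"type":"array","items":{"type":"array","items":{"type":"number"}}},"newtons":{"type":"number"}},"required":["targets"]}

```bash
mkdir -p pics; cat > h.py <<'E'
import numpy as np, cv2
from plant import get_state, capture, close_job
def pts(c):
    K=c["camera_matrix"];T=c["T"];z=c["range_z"];v,u=np.mgrid[:z.shape[0],:z.shape[1]]
    P=np.stack([(u-K[0,2])/K[0,0]*z,(v-K[1,2])/K[1,1]*z,z],-1)
    return P@T[:3,:3].T+T[:3,3]
def ray(c,u,v,h):
    K=c["camera_matrix"];T=c["T"]
    d=T[:3,:3]@np.array([(u-K[0,2])/K[0,0],(v-K[1,2])/K[1,1],1]);o=T[:3,3]
    return o+d*(h-o[2])/d[2]
def save(c,n): cv2.imwrite("pics/"+n,cv2.cvtColor(c["frame"],cv2.COLOR_RGB2BGR))
E
python3 - <<'E'
from h import *
a=capture("top");b=capture("scene");save(a,"top.png");save(b,"scene.png")
print(a["T"],b["T"]); print({k:v for k,v in get_state().items()})
E
```

```text
[[-0.00665297 -0.98604307  0.16635745  0.35926565]
 [-0.99930289  0.01266726  0.03511797 -0.01551555]
 [-0.03673512 -0.16600784 -0.98543997  0.82413544]
 [ 0.          0.          0.          1.        ]] [[-0.12214207  0.72301987 -0.67994381  1.20842209]
 [ 0.99240121  0.0787027  -0.09458181  0.10437623]
 [-0.01487111 -0.68632948 -0.72713871  0.85485059]
 [ 0.          0.          0.          1.        ]]
{'time_s': 0.1, 'joints': array([-5.08175404e+01,  2.05880530e+01,  6.38401812e-01, -1.84431844e-02,
       -7.01359756e+01, -1.65062362e+01]), 'qd': array([ 0.01766887, -0.03550176,  0.04156941,  0.09231956,  0.06563817,
       -0.01999256]), 'joint_torque': array([-1.30785924e-03, -5.84163344e+01,  2.93750417e+01,  7.01565877e+00,
        1.01567965e-02, -6.07042148e-05]), 'tcp_pos': array([ 0.26003918, -0.62244774,  0.24470127]), 'eef_rot': array([ 1.79912975e+02, -7.70652444e-03, -1.57330050e+02]), 'contact_force': array([ 0.96276973, -0.47925943,  0.61229603]), 'moment': array([ 0.02137708, -0.00864185,  0.00621278]), 'gripper_force': 0.0, 'gripper_width': 0.08767114626490968}
```

View pics/top.png

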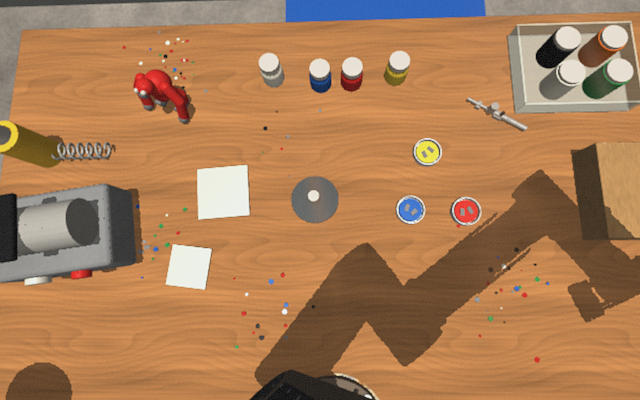

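View pics/scene.png

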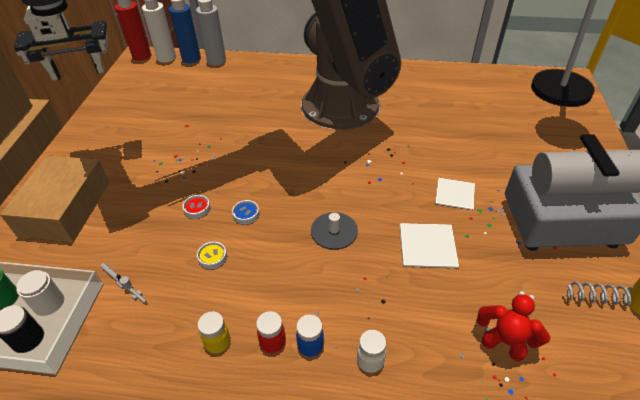

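Top view: the red things are the red stand in its ring (466,211), the red jar (352,73), the red figure (160,90) and the red bottles in the scene view. I choose the disc in the ring (466,211). The yellow (427,152) and blue (410,210) rings are look-alikes. The post is at (315,198). The tiles are at (223,192), the larger, and (188,267), the smaller.

```bash
cat > m.py <<'E'
from h import *
def cen(c,mask,h,box=None):
    m=mask.astype(np.uint8)
    if box: 
        k=np.zeros_like(m);k[box[1]:box[3],box[0]:box[2]]=1;m=m*k
    cs,_=cv2.findContours(m,cv2.RETR_EXTERNAL,cv2.CHAIN_APPROX_NONE)
    q=max(cs,key=cv2.contourArea)[:,0]
    W=np.array([ray(c,u,v,h)[:2] for u,v in q],np.float32)
    return q.mean(0),W
def rep(n,c,boxes):
    hsv=cv2.cvtColor(c["frame"],cv2.COLOR_RGB2HSV);H,S,V=cv2.split(hsv)
    red=((H<8)|(H>172))&(S>130)&(V>90); white=(S<50)&(V>170); grey=(S<70)&(V<150)
    P=pts(c)
    for k,(m,h) in dict(red=(red,.014),tile=(white,.008),small=(white,.008),post=(white,.051),foot=(grey,.006)).items():
        px,W=cen(c,m,h,boxes[k]); r=cv2.minAreaRect(W); (e,rad)=cv2.minEnclosingCircle(W)
        z=P[int(px[1]),int(px[0])]
        print(n,k,px.round(),"rect",np.round(r[0],4),np.round(r[1],4),round(r[2],1),"circ",np.round(e,4),round(rad,4),"depth",z.round(4))
if __name__=="__main__":
    a=capture("top");b=capture("scene")
    rep("top",a,dict(red=(440,190,490,230),tile=(190,155,255,225),small=(160,240,215,295),post=(295,180,335,215),foot=(280,165,350,230)))
    rep("scene",b,dict(red=(175,185,218,222),tile=(390,210,470,275),small=(425,170,485,215),post=(320,205,348,240),foot=(300,200,365,255)))
    x=np.concatenate([cv2.resize(a["frame"][180:240,380:500],None,fx=6,fy=6,interpolation=2),cv2.resize(a["frame"][170:230,270:390],None,fx=6,fy=6)[:240]])
    cv2.imwrite("pics/crop.png",x[:,:,::-1])
E
python3 m.py
```

```text
top red [466. 211.] rect [ 0.4683 -0.3027] [0.0511 0.0473] 89.4 circ [ 0.4677 -0.303 ] 0.0263 depth [ 0.4696 -0.3023  0.0118]
top tile [223. 192.] rect [0.5203 0.2498] [0.1199 0.12  ] 4.3 circ [0.5196 0.2494] 0.0826 depth [0.5213 0.2511 0.0078]
top small [188. 266.] rect [0.3497 0.3207] [0.0911 0.0908] 82.8 circ [0.3491 0.3201] 0.0626 depth [0.35   0.322  0.0069]
top post [313. 195.] rect [0.5001 0.036 ] [0.0219 0.0244] 89.8 circ [0.5004 0.0356] 0.0129 depth [0.5013 0.0361 0.0502]
top foot [314. 199.] rect [0.4994 0.0358] [0.1041 0.1051] 89.3 circ [0.5    0.0359] 0.0542 depth [0.4926 0.034  0.0488]
scene red [196. 205.] rect [ 0.4685 -0.3062] [0.0495 0.0502] 67.1 circ [ 0.4681 -0.3061] 0.0259 depth [ 0.4682 -0.3075  0.016 ]
scene tile [428. 245.] rect [0.523  0.2482] [0.1189 0.1187] 4.3 circ [0.5227 0.2491] 0.082 depth [0.5244 0.2488 0.0057]
scene small [455. 193.] rect [0.3538 0.3195] [0.0891 0.09  ] 83.0 circ [0.3536 0.3201] 0.0613 depth [0.3572 0.3188 0.0102]
scene post [334. 216.] rect [0.5023 0.0341] [0.021  0.0225] 6.3 circ [0.5017 0.0339] 0.0123 depth [0.4995 0.0316 0.0492]
scene foot [334. 229.] rect [0.5042 0.0335] [0.1053 0.1048] 6.3 circ [0.5039 0.0341] 0.0546 depth [0.5132 0.0331 0.02  ]
```

View pics/crop.png

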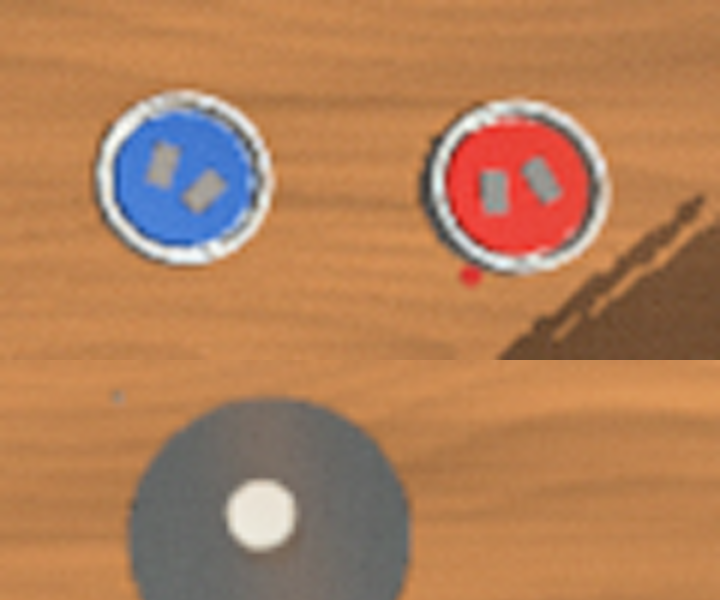

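The crop confirms it: a red disc with two grey foot marks inside a metal ring, and the post centred on its foot. First I turn the tool to yaw -90 so the jaws close along world x, clear of the blue ring. Then I go above the red ring.

Call:
{"op": "apply_moves", "data": {"targets": [[1,0,0,0,0,0,-0.0748],[1,0,0,0,0,0,-0.0748],[1,0,0,0,0,0,-0.0748],[1,0,0,0,0,0,-0.0748],[1,0,0,0,0,0,-0.0748],[1,0,0,0,0,0,-0.0748],[1,0,0,0,0,0,-0.0748],[1,0,0,0,0,0,-0.0748],[1,0,0,0,0,0,-0.0748],[1,0,0,0,0,0,-0.0748],[1,0,0,0,0,0,0],[1,0,0,0,0,0,0]], "newtons": 15}}

```text
time_s: 1.2
tcp_pos: [0.2602, -0.6227, 0.2454]
eef_rot: [180.0, 0.0, -90.2]
contact_force: [0.7, -0.5, -0.6]
gripper_width: 0.0877
gripper_force: 0.0
```

Call:
{"op": "apply_moves", "data": {"targets": [[1,-0.0265,-0.0173,0,0,0,0],[1,-0.0265,-0.0173,0,0,0,0],[1,-0.0265,-0.0173,0,0,0,0],[1,-0.0265,-0.0173,0,0,0,0],[1,-0.0265,-0.0173,0,0,0,0],[1,-0.0265,-0.0173,0,0,0,0],[1,-0.0265,-0.0173,0,0,0,0],[1,-0.0265,-0.0173,0,0,0,0],[1,-0.0265,-0.0173,0,0,0,0],[1,-0.0265,-0.0173,0,0,0,0],[1,-0.0265,-0.0173,0,0,0,0],[1,-0.0265,-0.0173,0,0,0,0],[1,0,0,0.03,0,0,0],[1,0,0,0.03,0,0,0],[1,0,0,0.03,0,0,0],[1,0,0,0,0,0,0],[1,0,0,0,0,0,0],[1,0,0,0,0,0,0]]}}

```text
time_s: 2.7
tcp_pos: [0.4687, -0.3054, 0.1572]
eef_rot: [-179.9, -0.1, -90.1]
contact_force: [-0.0, -0.3, 0.8]
gripper_width: 0.0875
gripper_force: 0.0
```

```bash
python3 - <<'E'
from h import *
w=capture("wrist");save(w,"w1.png");s=get_state();print(s["tcp_pos"],s["eef_rot"],s["joints"],w["T"][:3,3])
E
```

```text
[ 0.46899045 -0.30551177  0.15766592] [-1.79851605e+02 -7.45101350e-02 -9.00679827e+01] [-1.30147120e+01  1.39477522e+01 -2.10792568e+01  4.81714554e-02
 -5.48116847e+01  1.29191217e+01] [ 0.46946728 -0.39022658  0.29766023]
```

View pics/w1.png

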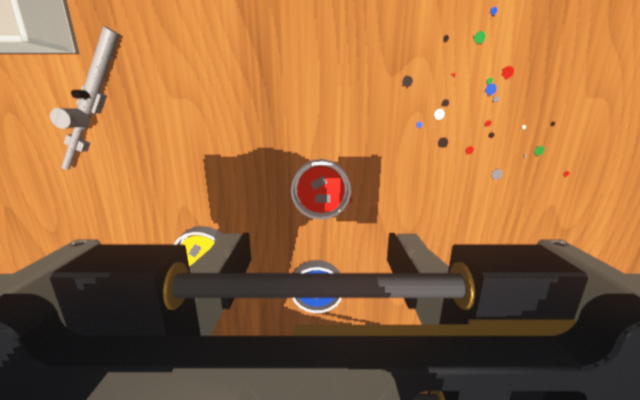

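Wrist view: the red stand in its ring is at (321,190) between the jaws, with blue (317,288) and yellow (195,248) clear of the finger line. I'll measure it from here.

```bash
python3 - <<'E'
from h import *
w=capture("wrist");f=w["frame"]
H,S,V=cv2.split(cv2.cvtColor(f,cv2.COLOR_RGB2HSV))
def go(m,h,n):
    k=np.zeros_like(m,np.uint8);k[150:230,280:362]=m[150:230,280:362]
    cs,_=cv2.findContours(k,0,1);q=max(cs,key=cv2.contourArea)[:,0]
    W=np.array([ray(w,u,v,h)[:2] for u,v in q],np.float32);print(n,cv2.minAreaRect(W),cv2.minEnclosingCircle(W))
go(((H<6)|(H>172))&(S>170),.014,"red")
go((S<75),.018,"ring")
P=pts(w);print(P[190,321],P[163,321])
print(get_state()["tcp_pos"])
E
```

```text
red ((0.4678875505924225, -0.30633044242858887), (0.049430616199970245, 0.051109105348587036), 14.169692993164062) ((0.4673152267932892, -0.3065909743309021), 0.025989605113863945)
ring ((0.46825867891311646, -0.3072769343852997), (0.0623958595097065, 0.06406544148921967), 1.9275166988372803) ((0.46840599179267883, -0.3070310354232788), 0.03264845907688141)
[ 0.46769367 -0.30601319  0.01380805] [ 0.4677709  -0.33650279  0.01989145]
[ 0.46899413 -0.30545176  0.15771286]
```

Call:
{"op": "apply_moves", "data": {"targets": [[1,0.001,0.0005,0.03,0,0,0],[1,0,0,0.03,0,0,0],[1,0,0,0.025,0,0,0],[1,0,0,0.02,0,0,0],[1,0,0,0.015,0,0,0],[1,0,0,0.01,0,0,0],[1,0,0,0.005,0,0,0],[1,0,0,0,0,0,0],[1,0,0,0,0,0,0],[0.6,0,0,0,0,0,0],[0.6,0,0,0,0,0,0],[0.6,0,0,0,0,0,0],[0.6,0,0,0,0,0,0],[0.6,0,0,0,0,0,0],[0.6,0,0,0,0,0,0]], "newtons": 15}}

```text
time_s: 4.05
tcp_pos: [0.4675, -0.3059, 0.021]
eef_rot: [-180.0, -0.0, -90.0]
contact_force: [-2.3, 0.6, 5.9]
gripper_width: 0.0627
gripper_force: 15.0
```

Call:
{"op": "apply_moves", "data": {"targets": [[0.6,0,0,-0.005,0,0,0],[0.6,0,0,-0.015,0,0,0],[0.6,0,0,-0.02,0,0,0],[0.6,0,0,-0.03,0,0,0],[0.6,0,0,-0.025,0,0,0],[0.6,0,0,-0.015,0,0,0],[0.6,0,0,0,0,0,0],[0.6,0,0,0,0,0,0],[0.6,0,0,0,0,0,0]]}}

```text
time_s: 4.8
tcp_pos: [0.4667, -0.3055, 0.1298]
eef_rot: [179.9, 0.0, -90.0]
contact_force: [-0.0, 0.1, -1.0]
gripper_width: 0.0628
gripper_force: 15.0
```

```bash
python3 - <<'E'
from h import *
w=capture("wrist");b=capture("scene")
cv2.imwrite("pics/lift.png",np.hstack([w["frame"][60:360,150:490],cv2.resize(b["frame"][100:260,100:340],(450,300))])[:,:,::-1])
s=get_state();print(s["tcp_pos"],s["contact_force"],s["gripper_width"])
P=pts(w)
for u,v in [(321,190),(321,200),(321,215),(310,205)]: print(u,v,P[v,u].round(4),w["frame"][v,u])
E
```

```text
[ 0.46648991 -0.3055026   0.12929322] [-0.30518908 -0.60427698 -1.21874965] 0.06240299163063887
321 190 [ 0.465  -0.3106  0.0024] [125  75  40]
321 200 [ 0.4662 -0.3375  0.1134] [120 107 102]
321 215 [ 0.4662 -0.331   0.1212] [120  26  20]
310 205 [ 0.4726 -0.337   0.1208] [117 106 103]
```

View pics/lift.png

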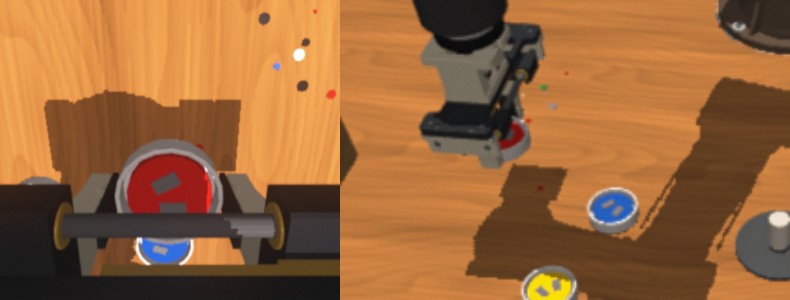

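The red stand and ring are held up between the pads. I'll check that it's level and where its centre sits.

```bash
cat > lev.py <<'E'
from h import *
def lev(w,zlo,zhi):
    f=w["frame"];H,S,V=cv2.split(cv2.cvtColor(f,cv2.COLOR_RGB2HSV));P=pts(w)
    m=((H<8)|(H>170))&(S>150)&(P[...,2]>zlo)&(P[...,2]<zhi)
    m=cv2.erode(m.astype(np.uint8),np.ones((3,3)))>0
    Q=P[m];A=np.c_[Q[:,:2]-Q[:,:2].mean(0),np.ones(len(Q))]
    for _ in range(4):
        c=np.linalg.lstsq(A,Q[:,2],rcond=None)[0];r=abs(Q[:,2]-A@c);k=r<2.5*np.median(r);A,Q=A[k],Q[k]
    print(len(Q),"tilt x,y deg",np.degrees(c[:2]),"z",c[2],"bbox",Q.min(0),Q.max(0))
if __name__=="__main__":
    w=capture("wrist");lev(w,.1,.15)
    f=w["frame"];P=pts(w)
    m=((P[...,2]>.105)&(P[...,2]<.135)&(P[...,1]<-.3255)&(abs(P[...,0]-.466)<.02)).astype(np.uint8)
    Q=P[m>0]; print("ring front y",np.percentile(Q[:,1],[0.5,2]), get_state()["tcp_pos"])
    b=capture("scene");lev(b,.1,.15)
E
python3 lev.py
```

```text
2535 tilt x,y deg [-0.09364901  0.12261004] z 0.12362784392255309 bbox [ 0.44266465 -0.33140829  0.12276167] [ 0.49163236 -0.29505479  0.12450254]
ring front y [-0.33760087 -0.33740757] [ 0.46659593 -0.30556422  0.12935387]
974 tilt x,y deg [-33.77354388  13.63617024] z 0.11595292250500472 bbox [ 0.45026284 -0.30112454  0.10046802] [0.78015666 0.41971399 0.14006097]
```

It's level within 0.15° and centred on the TCP. Next I carry it to the post, averaged from two views at (0.501, 0.035).

Call:
{"op": "apply_moves", "data": {"targets": [[0.6,-0.008,-0.001,0,0,0,0],[0.6,-0.0165,-0.002,0,0,0,0],[0.6,-0.025,-0.003,0,0,0,0],[0.6,-0.03,-0.003,0,0,0,0],[0.6,-0.03,-0.003,0,0,0,0],[0.6,-0.03,-0.003,0,0,0,0],[0.6,-0.03,-0.003,0,0,0,0],[0.6,-0.03,-0.003,0,0,0,0],[0.6,-0.03,-0.003,0,0,0,0],[0.6,-0.03,-0.003,0,0,0,0],[0.6,-0.03,-0.003,0,0,0,0],[0.6,-0.025,-0.003,0,0,0,0],[0.6,-0.0165,-0.002,0,0,0,0],[0.6,-0.01,-0.001,0,0,0,0],[0.6,0,0,0,0,0,0],[0.6,0,0,0,0,0,0],[0.6,0,0,0,0,0,0]]}}

```text
time_s: 6.42
tcp_pos: [0.503, 0.0346, 0.1303]
eef_rot: [180.0, -0.0, -90.0]
contact_force: [0.1, -0.5, -0.8]
gripper_width: 0.0627
gripper_force: 15.0
```

```bash
python3 - <<'E'
from h import *
from lev import lev
s=get_state();print(s["tcp_pos"],s["eef_rot"],s["gripper_width"])
w=capture("wrist");lev(w,.1,.15)
b=capture("scene");P=pts(b)
# foot visible points
f=b["frame"];H,S,V=cv2.split(cv2.cvtColor(f,cv2.COLOR_RGB2HSV))
cv2.imwrite("pics/post1.png",np.hstack([cv2.resize(b["frame"][120:280,240:440],(400,320)),cv2.resize(w["frame"][80:360,145:495],(400,320))])[:,:,::-1])
E
```

```text
[0.50295555 0.0346254  0.13032453] [ 1.79961475e+02 -1.52749836e-02 -9.00185943e+01] 0.06272339989069954
2498 tilt x,y deg [-0.09798518  0.18403158] z 0.12462244042793257 bbox [0.47901499 0.00831557 0.12378331] [0.52784375 0.04509402 0.12548808]
```

View pics/post1.png

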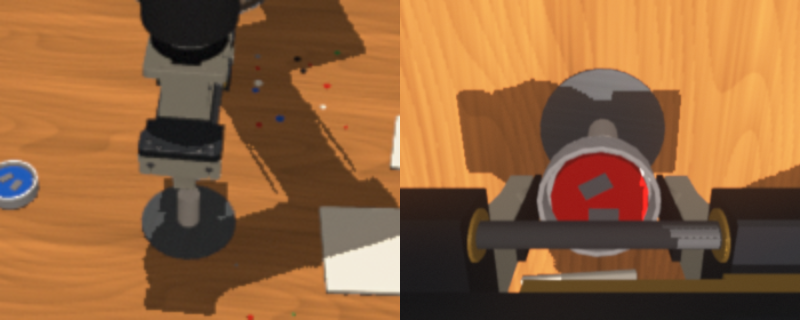

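The scene and wrist views show the ring over the foot, with the post just under it. I'll check the foot centre from the wrist view.

```bash
python3 - <<'E'
from h import *
w=capture("wrist");P=pts(w);f=w["frame"];S=cv2.cvtColor(f,cv2.COLOR_RGB2HSV)[...,1]
m=((S<110)&(P[...,2]<.015)&(P[...,2]>-.01)).astype(np.uint8);m[:, :255]=0;m[:,390:]=0;m[205:]=0
m=cv2.morphologyEx(m,cv2.MORPH_OPEN,np.ones((3,3)))
cs,_=cv2.findContours(m,0,1);q=max(cs,key=cv2.contourArea)[:,0]
q=np.array([p for p in q if p[1]<192 and m[:p[1],p[0]].sum()==0 or (p[1]<200 and (m[p[1],:p[0]].sum()==0 or m[p[1],p[0]+1:].sum()==0))])
W=np.array([ray(w,u,v,.006)[:2] for u,v in q])
A=np.c_[2*W,np.ones(len(W))];c=np.linalg.lstsq(A,(W**2).sum(1),rcond=None)[0]
r=np.sqrt(c[2]+c[:2]@c[:2]);print(len(W),c[:2],r,W.min(0),W.max(0), np.std(np.linalg.norm(W-c[:2],axis=1)))
E
```

```text
166 [0.50073374 0.03326239] 0.05375336245490317 [ 0.44689309 -0.02018879] [0.55505433 0.03778791] 0.00038952646585644994
```

Call:
{"op": "apply_moves", "data": {"targets": [[0.6,0,0.002,0.01,0,0,0],[0.6,0,0,0.015,0,0,0],[0.6,0,0,0.015,0,0,0],[0.6,0,0,0.01,0,0,0],[0.6,0,0,0.005,0,0,0],[0.6,0,0,0.003,0,0,0],[0.6,0,0,0.003,0,0,0],[0.6,0,0,0.003,0,0,0],[0.6,0,0,0.003,0,0,0],[0.6,0,0,0.004,0,0,0],[0.6,0,0,0.004,0,0,0],[0.6,0,0,0.005,0,0,0],[0.6,0,0,0.005,0,0,0],[0.6,0,0,0.005,0,0,0],[0.6,0,0,0.005,0,0,0],[0.6,0,0,0.004,0,0,0],[0.6,0,0,0,0,0,0],[0.6,0,0,0,0,0,0]]}}

```text
time_s: 8.07
tcp_pos: [0.5012, 0.0351, 0.0312]
eef_rot: [180.0, -0.0, -90.0]
contact_force: [-0.9, -0.5, -0.4]
gripper_width: 0.0627
gripper_force: 15.0
```

Call:
{"op": "apply_moves", "data": {"targets": [[0.6,0,0,0.002,0,0,0],[0.6,0,0,0.002,0,0,0],[0.6,0,0,0.001,0,0,0],[0.6,0,0,0,0,0,0],[0.6,0,0,0,0,0,0]]}}

```text
time_s: 8.48
tcp_pos: [0.5015, 0.0353, 0.027]
eef_rot: [-180.0, 0.0, -90.0]
contact_force: [-1.9, -0.1, 5.3]
gripper_width: 0.0627
gripper_force: 15.0
```

```bash
python3 - <<'E'
from h import *
from lev import lev
s=get_state();print(s["tcp_pos"],s["contact_force"])
w=capture("wrist");lev(w,.03,.09)
E
```

```text
[0.50150997 0.0352718  0.0270159 ] [-1.86819159 -0.08059031  5.26018693]
2634 tilt x,y deg [0.05262088 0.50061458] z 0.0622693026351628 bbox [0.47760038 0.00865624 0.06138136] [0.52744259 0.04730976 0.06316899]
```

Contact of about 5 N: the ring is on the foot and the stand lies level at 61–62 mm on the post. Now I release and rise.

Call:
{"op": "apply_moves", "data": {"targets": [[1,0,0,0,0,0,0],[1,0,0,0,0,0,0],[1,0,0,0,0,0,0],[1,0,0,0,0,0,0],[1,0,0,0,0,0,0],[1,0,0,-0.01,0,0,0],[1,0,0,-0.02,0,0,0],[1,0,0,-0.03,0,0,0],[1,0,0,-0.03,0,0,0],[1,0,0,-0.03,0,0,0],[1,0,0,-0.02,0,0,0],[1,0,0,0,0,0,0],[1,0,0,0,0,0,0]]}}

```text
time_s: 9.62
tcp_pos: [0.5019, 0.0355, 0.1677]
eef_rot: [-179.8, 0.1, -90.0]
contact_force: [0.0, -0.1, -1.0]
gripper_width: 0.0876
gripper_force: 0.0
```

```bash
python3 - <<'E'
from h import *
from lev import lev
s=get_state();print(s["tcp_pos"],s["gripper_width"])
w=capture("wrist");lev(w,.03,.09);P=pts(w)
H,S,V=cv2.split(cv2.cvtColor(w["frame"],cv2.COLOR_RGB2HSV))
m=(((H<8)|(H>170))&(S>150)&(P[...,2]>.057)).astype(np.uint8)
cs,_=cv2.findContours(m,0,1);q=max(cs,key=cv2.contourArea)[:,0]
W=np.array([ray(w,u,v,.061)[:2] for u,v in q],np.float32);print(cv2.minEnclosingCircle(W),W.min(0),W.max(0))
b=capture("scene")
cv2.imwrite("pics/rel.png",np.hstack([cv2.resize(b["frame"][160:260,274:394],(384,320)),cv2.resize(w["frame"][80:360,145:495],(400,320))])[:,:,::-1])
E
```

```text
[0.50190481 0.03547655 0.16774156] 0.08764849429823005
1774 tilt x,y deg [-2.8518508   1.47855915] z 0.054431045752537266 bbox [ 0.47821353 -0.07871639  0.04411019] [0.78350136 0.05948201 0.06407138]
((0.5029051899909973, 0.0346645750105381), 0.02666216902434826) [0.47709027 0.0089803 ] [0.52753264 0.06091805]
```

View pics/rel.png

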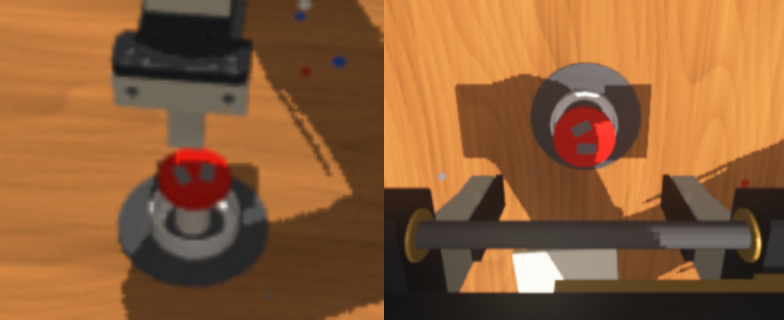

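The ring lies on the foot around the post and the stand sits level and centred on the post top. Next I descend to grip it by its edge.

Call:
{"op": "apply_moves", "data": {"targets": [[1,0,0,0.02,0,0,0],[1,0,0,0.025,0,0,0],[1,0,0,0.025,0,0,0],[1,0,0,0.015,0,0,0],[1,0,0,0.008,0,0,0],[1,0,0,0.002,0,0,0],[1,0,0,0,0,0,0],[1,0,0,0,0,0,0],[0.5,0,0,0,0,0,0],[0.5,0,0,0,0,0,0],[0.5,0,0,0,0,0,0],[0.5,0,0,0,0,0,0],[0.5,0,0,0,0,0,0],[0.5,0,0,0,0,0,0],[0.5,0,0,0,0,0,0]], "newtons": 12}}

```text
time_s: 10.97
tcp_pos: [0.5014, 0.0352, 0.0717]
eef_rot: [-180.0, 0.0, -90.0]
contact_force: [-0.6, 1.4, 1.9]
gripper_width: 0.0511
gripper_force: 12.0
```

Call:
{"op": "apply_moves", "data": {"targets": [[0.5,0,0,-0.004,0,0,0],[0.5,0,0,-0.012,0,0,0],[0.5,0,0,-0.02,0,0,0],[0.5,0,0,-0.02,0,0,0],[0.5,-0.008,-0.001,-0.01,0,0,0],[0.5,-0.02,-0.002,0,0,0,0],[0.5,-0.028,-0.003,0,0,0,0],[0.5,-0.03,-0.003,0,0,0,0],[0.5,-0.03,-0.003,0,0,0,0],[0.5,-0.03,-0.003,0,0,0,0],[0.5,-0.028,-0.002,0,0,0,0],[0.5,-0.02,-0.002,0,0,0,0],[0.5,-0.014,-0.001,0,0,0,0],[0.5,-0.006,0,0,0,0,0],[0.5,0,0,0,0,0,0],[0.5,0,0,0,0,0,0],[0.5,0,0,0,0,0,0]]}}

```text
time_s: 12.38
tcp_pos: [0.5211, 0.248, 0.1376]
eef_rot: [180.0, -0.0, -90.0]
contact_force: [-0.7, 0.1, -0.1]
gripper_width: 0.0516
gripper_force: 12.0
```

```bash
python3 - <<'E'
from h import *
from lev import lev
s=get_state();print(s["tcp_pos"],s["eef_rot"],s["gripper_width"])
w=capture("wrist");lev(w,.1,.17)
b=capture("scene");P=pts(w)
cv2.imwrite("pics/tile1.png",np.hstack([cv2.resize(b["frame"][140:300,300:500],(400,320)),cv2.resize(w["frame"][80:360,145:495],(400,320))])[:,:,::-1])
S,V=cv2.split(cv2.cvtColor(w["frame"],cv2.COLOR_RGB2HSV))[1:]
m=(S<40)&(P[...,2]<.02)&(P[...,2]>-.01);Q=P[m];print(np.percentile(Q,[1,99],axis=0))
E
```

```text
[0.521103   0.24803868 0.13755238] [ 1.79974445e+02 -1.68397248e-02 -9.00487360e+01] 0.051568727738127575
2498 tilt x,y deg [-0.1367973   0.20780074] z 0.1281077145724402 bbox [0.49668011 0.22175298 0.12727426] [0.54744701 0.2609677  0.12892607]
[[0.3091095  0.07811329 0.00482056]
 [0.65136741 0.31651989 0.0110605 ]]
```

View pics/tile1.png

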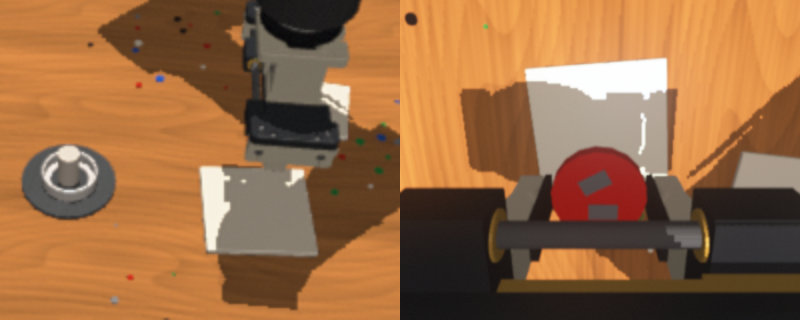

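The stand is held level over the larger tile, and the empty ring lies around the post. I'll check the tile centre from its two far corners in the wrist view, about (256,141) and (379,132).

```bash
python3 - <<'E'
from h import *
w=capture("wrist")
a=ray(w,256,141,.008)[:2];b=ray(w,379,131.5,.008)[:2];d=b-a;n=np.array([d[1],-d[0]])/np.linalg.norm(d)
c=(a+b)/2;n=n if n[1]>0 else -n
print(a,b,np.linalg.norm(d),"centre",c+n*.06)
E
```

```text
[0.5825458  0.19413549] [0.46440913 0.18535734] 0.11846234665639196 centre [0.51903142 0.24958146]
```

Call:
{"op": "apply_moves", "data": {"targets": [[0.5,-0.001,0.0005,0.01,0,0,0],[0.5,0,0,0.02,0,0,0],[0.5,0,0,0.02,0,0,0],[0.5,0,0,0.02,0,0,0],[0.5,0,0,0.015,0,0,0],[0.5,0,0,0.01,0,0,0],[0.5,0,0,0.005,0,0,0],[0.5,0,0,0.003,0,0,0],[0.5,0,0,0.002,0,0,0],[0.5,0,0,0.001,0,0,0],[0.5,0,0,0,0,0,0],[0.5,0,0,0,0,0,0],[0.5,0,0,0,0,0,0]]}}

```text
time_s: 13.62
tcp_pos: [0.5211, 0.2504, 0.0322]
eef_rot: [-180.0, 0.0, -90.0]
contact_force: [0.3, -1.3, -0.5]
gripper_width: 0.0515
gripper_force: 12.0
```

Call:
{"op": "apply_moves", "data": {"targets": [[0.5,0.001,0,0.001,0,0,0],[0.5,0,0,0.001,0,0,0],[0.5,0,0,0.0005,0,0,0],[0.5,0,0,0,0,0,0],[0.5,0,0,0,0,0,0],[0.5,0,0,0,0,0,0]]}}

```text
time_s: 14.12
tcp_pos: [0.5208, 0.2492, 0.029]
eef_rot: [180.0, -0.0, -90.0]
contact_force: [0.6, 0.2, -0.1]
gripper_width: 0.0515
gripper_force: 12.0
```

Call:
{"op": "apply_moves", "data": {"targets": [[0.5,0,0,0.0004,0,0,0],[0.5,0,0,0.0004,0,0,0],[0.5,0,0,0,0,0,0],[0.5,0,0,0,0,0,0]]}}

```text
time_s: 14.45
tcp_pos: [0.5209, 0.2492, 0.0287]
eef_rot: [-180.0, 0.0, -90.0]
contact_force: [-2.0, -1.5, 5.9]
gripper_width: 0.0513
gripper_force: 12.0
```

Contact of about 6 N, so the stand is down. Now I release slowly and retreat upward.

Call:
{"op": "apply_moves", "data": {"targets": [[0.6,0,0,0,0,0,0],[0.7,0,0,0,0,0,0],[0.8,0,0,0,0,0,0],[1,0,0,0,0,0,0],[1,0,0,0,0,0,0],[1,0,0,0,0,0,0],[1,0,0,-0.01,0,0,0],[1,0,0,-0.02,0,0,0],[1,0,0,-0.03,0,0,0],[1,0,0,-0.03,0,0,0],[1,0,0,-0.03,0,0,0],[1,0,0,-0.03,0,0,0],[1,0,0,-0.02,0,0,0],[1,0,0,0,0,0,0],[1,0,0,0,0,0,0]]}}

```text
time_s: 15.7
tcp_pos: [0.5213, 0.2496, 0.2004]
eef_rot: [-179.9, 0.1, -90.0]
contact_force: [-0.2, -0.6, -1.2]
gripper_width: 0.088
gripper_force: 0.0
```

```bash
python3 - <<'E'
from h import *
s=get_state();print(s["tcp_pos"],s["gripper_width"])
w=capture("wrist");b=capture("scene");a=capture("top")
for n,c,box in [("w",w,(230,80,420,300)),("s",b,(390,200,470,275))]:
    P=pts(c);H,S,V=cv2.split(cv2.cvtColor(c["frame"],cv2.COLOR_RGB2HSV))
    m=(((H<8)|(H>170))&(S>130)).astype(np.uint8);k=np.zeros_like(m);k[box[1]:box[3],box[0]:box[2]]=1;m*=k
    cs,_=cv2.findContours(m,0,1);q=max(cs,key=cv2.contourArea)[:,0]
    W=np.array([ray(c,u,v,.018)[:2] for u,v in q],np.float32);i=P[m>0]
    print(n,cv2.minEnclosingCircle(W),"z",np.median(i[:,2]),np.percentile(i[:,2],[5,95]))
cv2.imwrite("pics/end.png",np.hstack([cv2.resize(b["frame"][140:300,300:500],(400,320)),cv2.resize(w["frame"][80:360,145:495],(400,320))])[:,:,::-1])
E
```

```text
[0.5212799  0.24958023 0.20043648] 0.087989097681287
w ((0.5212385058403015, 0.24833229184150696), 0.02563415840268135) z 0.019452284165958594 [0.01809031 0.0206979 ]
s ((0.526766836643219, 0.2488420307636261), 0.028515083715319633) z 0.017821685954690802 [0.01132822 0.02105942]
```

View pics/end.png

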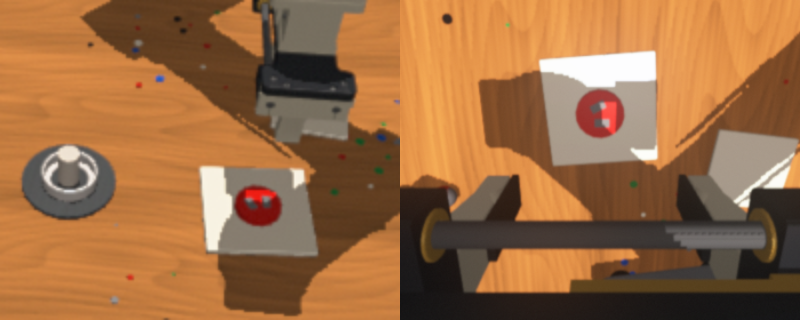

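The stand lies face up in the middle of the larger tile and the empty ring lies around the post. The arm touches nothing, so I'm handing in.

```bash
python3 -c "
from plant import close_job;print(close_job())"
```

```text
the job is handed in; nothing more can be done
None
```

The job is handed in at about 16 s of the 48 s allowed: the red stand lies face up within about 2 mm of the centre of the larger white tile, and the empty ring is on the post's foot.

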